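Tip the feed tube until the first brass bush comes to the rim

ROBOT

A 6-joint arm with a two-finger parallel gripper is mounted at the origin on a cart in front of the work surface, level with it; the furniture and walls round the work are solid. World frame = base frame: x ahead of the robot, y to its left, z up, the work surface at z = 0. Lengths are in mm, angles in rad, forces in N, time in s.
With the tool pointing down it reaches from about 300 to 750 mm from the base axis. Payload 8.5 kg.
Tool frame: the origin (TCP) lies midway between the tips of the shut fingers; the grasp point (between the pads) lies 19 mm behind it; z points along the fingers, y is the line along which they close (so a half turn about z gives the same grasp; the last joint's range is limited). The gripper opens to 88 mm and grips with 3 to 60 N. Pads are 18 mm wide; open, the fingers measure 123 mm over their backs; the gripper's body (75 mm by 187 mm) begins 45 mm behind the grasp point.
Start: joints at [1.042, 0.381, 1.297, -0, 1.464, -0.215], TCP at [169.763, 523.126, 238.748] pointing down, gripper open.
Joint ranges: [-3.11, 3.11], [-0.89, 2.33], [0.22, 2.48], [-1.42, 4.56], [0.17, 2.85], [-2.88, 2.88]. Speed limits (rad/s): [2.39, 2.39, 3.14, 3.14, 3.14, 3.14].

INTERFACE

Orientations are given as a unit quaternion [x, y, z, w].
In Python, from rig import monitor, viewer, order gives the robot as it stands. The module is installed in compiled form; this text tells all that it offers.
- The arm moves only by the tool move_arm, never from a script. Its argument "increments" is one flat list of numbers, 7 for each row, row after row: the shift along the tool's x, y, z in m, then the turn, a rotation vector about the tool's x, y, z in rad, then the finger opening in m, from 0 to 0.0881. A call has 1 to 20 rows; each row shifts and turns the commanded pose from where the row before left it, along the tool's axes as they then stand; what a row does not reach is not made up. A row lasts 1/10 s, in which the tool goes at most 50 mm and 8.59 degrees, less where a joint would pass 70% of its speed; a pose out of reach is approached as far as the arm can. A call with a gripper value outside its range is refused whole. The fingers move at their own pace and stop on an object; "force" is the grip in N (left out, the last holds). Time passes only in rows, so rows that do not move let the fingers close. It gives the time, the measured TCP pose, the force, the opening and the grip force at its end, in the units of the state.
- monitor.read_state(): the state, without advancing time (a new reading comes with each control period).
- viewer.grab_frame(name): name is "scene" or "side" or "wrist"; returns a dict with "frame" (400x640x3 uint8, red, green, blue), "range_z" (400x640 float32, mm along the optical axis (not along the pixel's ray), 0 where there is no reading), "camera_matrix" (3x3 intrinsics, pixels), "R" (3x3) and "t" (3): a world point X has camera coordinates R X + t. Camera axes: x right, y down, z forward; pixel columns grow to the right and rows downward; lengths in mm; the calibration is good to about 2 mm. A picture is of the moment at which its call begins.
- order.job_done(): hands the job in; it is judged then, once.
The state is a dict: "clock": time; "q": joint angles; "joint_velocities": joint speeds; "tau": joint torques, N m; "position": TCP position; "tool_rot": TCP orientation; "force": force on the tool from outside, world axes, zero at the start; "torque": the same for the moment, N m; "finger_gap": finger opening in mm; "grasp_force": force on a finger pad.
Only numpy, scipy, OpenCV 4.12 (cv2) and the standard library are available. Lean on these libraries where they do the work, as an engineer would, in place of code of your own. Each camera call takes 0.05 s, during which the arm holds its last target. There are 200 camera calls.

TASK

One of the two tilting feed tubes on the table holds brass bushes, the other larger steel ones. Slowly tip the brass one by pressing its black thumb pad down, a little at a time, stop as soon as the first brass bush has slid down to the rim of the mouth, and let go, so that the bush lies there ready to be picked for the press. Do not let it drop out, and leave the steel tube as it is.

Things in the scene. Friction and masses are not known exactly. Their poses are not given: they have to be found in the camera images.
- brass_bush_first: Brass bush nearest the mouth, a ring 28 mm across and 22 mm long, lying along its tube, a twin 2 to 14 mm behind it. Origin: centre of its leading face (towards the mouth); z along the bush to the rear. Bushes slide once the tube is tipped 13 to 23 degrees (friction varies) and slow ones halt in the upturned mouth; 12 degrees more tilt, or fast tipping, drops them out.
- brass_mouth (a point): Centre of the mouth of the brass bushes' tube, in the rim's plane, on the bush axis; moves with the tube. x: mouth to tail, z: up from the tube. Tube: aluminium, 12-sided, open on top, 45 mm wide, 165 mm long, last 19 mm turned up 29 degrees, level at the start; its mouth faces roughly the robot. Blue stand: base 130 x 94 mm, two cheeks 145 mm high, 83 mm over both, round knob on one.
- brass_pad (a point): Centre of the top of the black thumb pad bridging the same tube, 28 mm along it by 53 mm across, 161 mm above the table at first, 26 mm behind the mouth; moves with the tube. x: mouth to tail, y across, z up. Hinge axis along y, 46 mm behind (+x) and 31 mm below this point. Pressing down lowers the mouth; the stiff hinge takes about 5 N here and stays where it is left.
- steel_tube (a joint): Tilt of the other, equal tube on an equal stand, which holds two steel bushes 36 mm across and 16 mm long: 0 is level, growing as its mouth goes down (rad). To be left alone.

How it is judged:
By the outcome, as a careful person would: the job done as asked, in the order asked, and still so for the second after the job is handed in, with the robot touching nothing.
It also fails if it takes over 35 s, if anything falls off the work surface, if the arm or the gripper's body presses on something with over 40 N, if the wrist force passes 120 N, or if a joint passes its speed limit or range.

## Working session

There is one attempt and no reset: what is moved stays moved. The work goes in short steps, Python scripts to look and compute and a tool call to move; the robot and the scene stay as the last step left them, time stands still between calls to the robot, and variables do not carry over. Pictures are saved under pics/ and viewed, at most 10 in all, crops included, and the job is handed in when it is done.

Besides the shell and the picture viewer there is one more tool, called after "Emit:" as name(argument=value, ...), one argument or row to a line, values as JSON. move_arm: Moves the arm, as the interface text tells. Its arguments: {"type":"object","properties":{"increments":{"type":"array","items":{"type":"number"}},"force":{"type":"number"}},"required":["increments"]}

```bash
mkdir -p pics
cat > h.py <<'E'
import numpy as np, cv2
from rig import monitor, viewer, order
def grab(n,f=None):
    d=viewer.grab_frame(n)
    if f: cv2.imwrite('pics/'+f,d['frame'][:,:,::-1])
    return d
def cloud(d):
    v,u=np.mgrid[0:400,0:640]; z=d['range_z']
    p=np.stack([u,v,np.ones_like(u)],-1)@np.linalg.inv(d['camera_matrix']).T*z[...,None]
    return (p-d['t'])@d['R']
E
python3 - <<'E'
from h import *
a=grab('scene');b=grab('side')
cv2.imwrite('pics/a.png',a['frame'][:,:,::-1]);cv2.imwrite('pics/b.png',b['frame'][:,:,::-1])
for d in(a,b):
  print(d['camera_matrix'][0,0],-d['R'].T@d['t'],d['R'][2])
print(monitor.read_state())
E
```

```text
407.79222385081965 [  99.70167187 -812.57018678  740.48771216] [ 0.46310893  0.60819432 -0.64469356]
441.16059751841783 [ 437.66425977 -939.83076915  742.45213182] [ 0.07466077  0.76534835 -0.63927121]
{'clock': 0.1, 'q': array([ 1.04169300e+00,  3.81147757e-01,  1.29810882e+00, -4.70060032e-05,
        1.46356278e+00, -2.15291754e-01]), 'joint_velocities': array([-5.29593105e-05, -2.02943930e-03, -1.51807424e-04, -4.60694354e-04,
        1.57988923e-03,  2.15680383e-03]), 'tau': array([ 3.71988950e-03, -4.38652074e+01, -2.24917066e+01,  7.14923604e-02,
        3.42291780e-02, -2.15206097e-05]), 'position': array([169.67130715, 522.93969598, 238.21490695]), 'tool_rot': array([ 1.56260228e-01,  9.87715731e-01, -5.79857106e-04, -2.01288479e-04]), 'force': array([-0.15974372,  0.17158008,  0.83295569]), 'torque': array([-0.00396407, -0.03189117, -0.0166775 ]), 'grasp_force': 0.0, 'finger_gap': 88.04944771823874}
```

View pics/a.png

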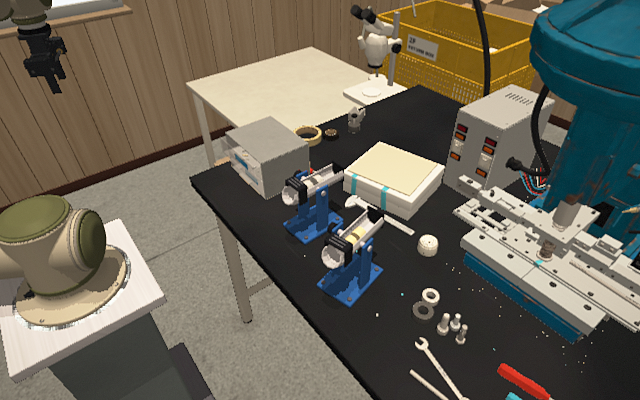

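View pics/b.png

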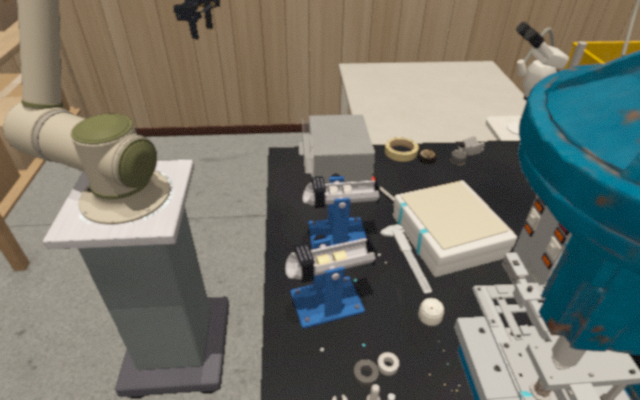

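The two tubes sit at (340,245) and (312,185) in the scene view, and at (330,260) and (345,190) in the side view. The near one seems to hold yellowish bushes, so I'll zoom in and measure.

Run:
```python
from h import *
a=grab('scene');b=grab('side')
ca=a['frame'][155:305,270:400,::-1];cb=b['frame'][170:330,270:400,::-1]
im=np.hstack([cv2.resize(ca,(400,460),interpolation=2),cv2.resize(cb,(400,460),interpolation=2)])
cv2.imwrite('pics/c.png',im)
for n,d in(('a',a),('b',b)):
  P=cloud(d).reshape(-1,3);C=d['frame'].reshape(-1,3).astype(int)
  box=(P[:,0]>250)&(P[:,0]<650)&(P[:,1]>-300)&(P[:,1]<350)
  dark=(C.max(1)<60)&box&(P[:,2]>148)&(P[:,2]<170)
  from scipy import ndimage
  lab,k=ndimage.label(dark.reshape(400,640),np.ones((3,3)))
  for i in range(1,k+1):
    m=(lab==i).ravel()
    if m.sum()>15:
      q=P[m]; r=cv2.minAreaRect(q[:,:2].astype(np.float32)); print(n,m.sum(),np.median(q,0).round(1),q[:,2].max().round(1),r)
  blue=(C[:,2]>C[:,0]+50)&box&(C[:,2]>C[:,1]+30)
  lab,k=ndimage.label((blue&(abs(P[:,2])<22)).reshape(400,640),np.ones((3,3)))
  for i in range(1,k+1):
    m=(lab==i).ravel()
    if m.sum()>100: print(n,'base',m.sum(),cv2.minAreaRect(P[m][:,:2].astype(np.float32)),np.median(P[m],0))
```

```text
a 35 [ 624.9 -181.2  151.9] 154.8 ((625.498046875, -180.93190002441406), (43.397457122802734, 6.103632926940918), 89.86006164550781)
a 139 [ 490.8 -204.1  161.5] 164.3 ((493.316162109375, -187.42308044433594), (27.05987548828125, 54.1772346496582), 0.8296316862106323)
a base 112 ((591.5775756835938, -209.05413818359375), (41.9898681640625, 39.08263397216797), 62.10184860229492) [ 589.49095943 -209.17559361   11.83549973]
a base 108 ((499.712158203125, -157.42379760742188), (31.04330825805664, 53.32273864746094), 89.1805419921875) [ 499.91260699 -158.99808533   11.79399219]
a base 312 ((515.843017578125, -213.0460205078125), (80.49744415283203, 43.088226318359375), 0.5162056088447571) [ 508.78282682 -217.13375616   11.45540704]
b 17 [ 623.  -187.1  152. ] 154.9 ((623.426025390625, -187.8209991455078), (2.9869186878204346, 28.263418197631836), 0.07427544891834259)
b 70 [ 493.8 -211.4  159.1] 162.8 ((493.9616394042969, -208.4984588623047), (13.744905471801758, 21.400081634521484), 89.76368713378906)
b base 296 ((589.0291748046875, -171.14617919921875), (94.7175064086914, 42.60829162597656), 80.44432067871094) [ 582.97392445 -184.41639729   10.54742293]
b base 288 ((510.0232849121094, -183.84786987304688), (58.70012283325195, 97.62017059326172), 12.820387840270996) [ 513.10572356 -165.83299534   10.76492392]
```

View pics/c.png

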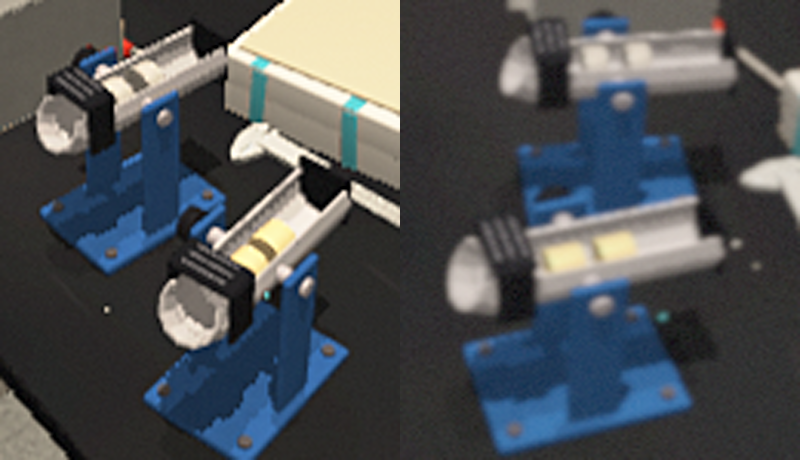

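Yellow brass bushes are in the near tube (pad around (215,285) in the left crop). The far tube's bushes are silvery steel, so the brass pad is near (493,-187,161). Next I'll get the yaw and check the other tube's location.

Run:
```python
from h import *
a=grab('scene');b=grab('side')
A=[];
for n,d in(('a',a),('b',b)):
  P=cloud(d);C=d['frame'].astype(int)
  for (u,v) in ([(295,192),(310,172),(312,228)] if n=='a' else [(319,190),(360,190),(338,235)]): print(n,u,v,P[v,u].round(),C[v,u])
  Q=P.reshape(-1,3); c=C.reshape(-1,3)
  m=(Q[:,0]>440)&(Q[:,0]<660)&(abs(Q[:,1]+185)<60)&(Q[:,2]>115)
  y=m&(c[:,0]-c[:,2]>50)&(c[:,0]>120)
  print('brass',y.sum(),Q[y].min(0).round(),Q[y].max(0).round())
  g=m&(c.min(1)>90)&~y; A.append(Q[g|y])
  r=cv2.minAreaRect(Q[m&(Q[:,2]>125)][:,:2].astype(np.float32));print('tube',r)
  for x0 in range(440,660,15):
    k=m&(abs(Q[:,0]-x0)<7.5)
    if k.sum()>5: print(x0,k.sum(),Q[k,1].min().round(),Q[k,1].max().round(),Q[k,2].max().round())
```

```text
a 295 192 [ 502. -170.  118.] [120 113 105]
a 310 172 [659. -12.  11.] [176  51  40]
a 312 228 [ 523. -205.   11.] [ 53  97 151]Traceback (most recent call last):
  File "<stdin>", line 10, in <module>
    return umr_minimum(a, axis, None, out, keepdims, initial, where)
ValueError: zero-size array to reduction operation minimum which has no identity
```

The object I measured was the steel tube; the brass one lies at y < -300. I'll redo this with the right box.

Run:
```python
from h import *
from scipy import ndimage
for n in('scene','side'):
  d=grab(n);Q=cloud(d).reshape(-1,3);c=d['frame'].reshape(-1,3).astype(int)
  box=(Q[:,0]>300)&(Q[:,0]<700)&(Q[:,1]>-520)&(Q[:,1]<-270)&(Q[:,2]>110)&(Q[:,2]<185)
  y=box&(c[:,0]-c[:,2]>45)&(c[:,0]>120)
  if y.any(): print('brass',y.sum(),np.percentile(Q[y],[3,97],axis=0).round(),np.median(Q[y],0).round())
  dark=box&(c.max(1)<65)&(Q[:,2]>152)
  lab,k=ndimage.label(dark.reshape(400,640),np.ones((3,3)))
  for i in range(1,k+1):
    m=(lab==i).ravel()
    if m.sum()>10: print(n,m.sum(),np.median(Q[m],0).round(1),Q[m,2].max().round(1),cv2.minAreaRect(Q[m][:,:2].astype(np.float32)))
  al=box&(c.min(1)>85)
  print('tube',al.sum(),cv2.minAreaRect(Q[box&(Q[:,2]>125)][:,:2].astype(np.float32)))
  for x0 in range(330,700,15):
    k=box&(Q[:,2]>120)&(abs(Q[:,0]-x0)<7.5)
    if k.sum()>5: print(x0,k.sum(),Q[k,1].min().round(),Q[k,1].max().round(),Q[k,2].max().round())
```

```text
brass 202 [[ 472. -404.  117.]
 [ 531. -368.  161.]] [ 512. -381.  138.]
scene 19 [ 582.9 -373.2  152.8] 155.5 ((583.4757080078125, -371.11053466796875), (5.903039455413818, 24.310823440551758), 14.317986488342285)
scene 222 [ 451.  -396.4  161.9] 165.3 ((452.7030334472656, -391.7540283203125), (27.32490348815918, 53.55595016479492), 11.426748275756836)
tube 1237 ((500.6554260253906, -372.8472900390625), (165.14085388183594, 101.66313171386719), 28.6817569732666)
420 49 -413.0 -375.0 137.0
435 151 -419.0 -368.0 165.0
450 281 -420.0 -364.0 165.0
465 156 -418.0 -363.0 166.0
480 132 -409.0 -325.0 150.0
495 267 -427.0 -324.0 148.0
510 187 -426.0 -338.0 148.0
525 143 -418.0 -352.0 148.0
540 72 -396.0 -348.0 145.0
555 74 -392.0 -344.0 146.0
570 105 -389.0 -340.0 155.0
585 160 -387.0 -343.0 156.0
brass 219 [[ 479. -393.  121.]
 [ 530. -365.  139.]] [ 502. -381.  137.]
side 161 [ 453.  -410.1  160.8] 163.6 ((452.56304931640625, -392.7406005859375), (27.113622665405273, 53.99147415161133), 11.247082710266113)
tube 1871 ((503.90948486328125, -376.2930908203125), (100.47238159179688, 165.53086853027344), 83.89356994628906)
420 51 -414.0 -373.0 139.0
435 171 -420.0 -367.0 164.0
450 296 -421.0 -365.0 164.0
465 238 -418.0 -365.0 165.0
480 303 -411.0 -325.0 147.0
495 353 -427.0 -324.0 148.0
510 268 -426.0 -340.0 147.0
525 213 -419.0 -350.0 148.0
540 136 -396.0 -345.0 144.0
555 137 -393.0 -343.0 144.0
570 170 -388.0 -340.0 153.0
585 120 -385.0 -346.0 154.0
```

Pad centre is (452.6,-392.2,161) with tube yaw +11.3°, and the pad measures 27 x 54 as it should. Approach: rise, turn -0.511 about tool z, shut the fingers, then travel around in front of the base.

Emit:
move_arm(
  increments=[0, 0, -0.01, 0, 0, -0.128, 0, 0, 0, -0.01, 0, 0, -0.128, 0, 0, 0, -0.01, 0, 0, -0.128, 0, 0, 0, -0.01, 0, 0, -0.127, 0, -0.0102, -0.0401, 0, 0, 0, 0, 0, -0.0102, -0.0401, 0, 0, 0, 0, 0, -0.0102, -0.0401, 0, 0, 0, 0, 0, -0.0102, -0.0401, 0, 0, 0, 0, 0, -0.0102, -0.0401, 0, 0, 0, 0, 0, -0.0102, -0.0401, 0, 0, 0, 0, 0, -0.0102, -0.0401, 0, 0, 0, 0, 0, -0.0102, -0.0401, 0, 0, 0, 0, 0, -0.0102, -0.0401, 0, 0, 0, 0, 0, -0.0102, -0.0401, 0, 0, 0, 0, 0, -0.0102, -0.0401, 0, 0, 0, 0, 0, -0.0102, -0.0401, 0, 0, 0, 0, 0, -0.0102, -0.0401, 0, 0, 0, 0, 0, -0.0102, -0.0401, 0, 0, 0, 0, 0],
  force=20,
)

```text
clock: 2.2
position: [420.2, -1.2, 278.9]
tool_rot: [-0.098, 0.995, -0.0, 0.0]
force: [0.8, 0.8, -0.3]
finger_gap: 0.5
grasp_force: 0.0
```

Emit:
move_arm(
  increments=[0.0044, -0.039, 0, 0, 0, 0, 0, 0.0044, -0.039, 0, 0, 0, 0, 0, 0.0044, -0.039, 0, 0, 0, 0, 0, 0.0044, -0.039, 0, 0, 0, 0, 0, 0.0044, -0.039, 0, 0, 0, 0, 0, 0.0044, -0.039, 0, 0, 0, 0, 0, 0.0044, -0.039, 0, 0, 0, 0, 0, 0.0044, -0.039, 0, 0, 0, 0, 0, 0.0044, -0.039, 0, 0, 0, 0, 0, 0.0044, -0.039, 0, 0, 0, 0, 0, 0, 0, 0.03, 0, 0, 0, 0, 0, 0, 0.03, 0, 0, 0, 0, 0, 0, 0.03, 0, 0, 0, 0, 0, 0, 0.01, 0, 0, 0, 0, 0, 0, 0, 0, 0, 0, 0],
)

```text
clock: 3.7
position: [452.9, -390.2, 177.9]
tool_rot: [-0.098, 0.995, 0.001, -0.001]
force: [-0.1, 0.6, 0.5]
finger_gap: 0.5
grasp_force: 0.0
```

```bash
cat > look.py <<'E'
import sys
from h import *
a=grab('scene');b=grab('side')
s=monitor.read_state();print(s['clock'],s['position'].round(1),s['force'].round(1))
u=np.array([.981,.196,0]);v=np.array([-.196,.981,0]);o=np.array([452.6,-392.2,161])
for n,d in(('scene',a),('side',b)):
  Q=cloud(d);c=d['frame'].astype(int)
  L=np.stack([(Q-o)@u,(Q-o)@v,Q[...,2]-161],-1)
  y=(abs(L[...,0]-20)<110)&(abs(L[...,1])<26)&(L[...,2]<10)&(L[...,2]>-90)&(c[...,0]-c[...,2]>45)&(c[...,0]>110)
  x=L[y]
  if len(x): print(n,len(x),'front(x<-5):',(x[:,0]<-5).sum(),'x pct',np.percentile(x[:,0],[2,10,50,90,98]).round())
  w=(c.max(-1)<70)&(abs(L[...,0]+5)<35)&(abs(L[...,1])<30)&(L[...,2]<8)&(L[...,2]>-60)
  if n=='scene' and w.sum()>20: print('dark',L[w].mean(0).round(1))
if len(sys.argv)>1:
  im=np.hstack([cv2.resize(a['frame'][200:300,310:400],(396,440),interpolation=2),cv2.resize(b['frame'][210:310,275:385],(400,440)[:1]+(440,),interpolation=2)])
  cv2.imwrite('pics/'+sys.argv[1],im[:,:,::-1])
E
python3 look.py d.png
```

```text
3.8 [ 453.5 -390.9  180.2] [ 0.1  0.2 -0. ]
scene 147 front(x<-5): 0 x pct [27. 36. 60. 69. 72.]
dark [-1.9 -8.3 -7.4]
side 191 front(x<-5): 0 x pct [27. 30. 60. 77. 81.]
```

View pics/d.png

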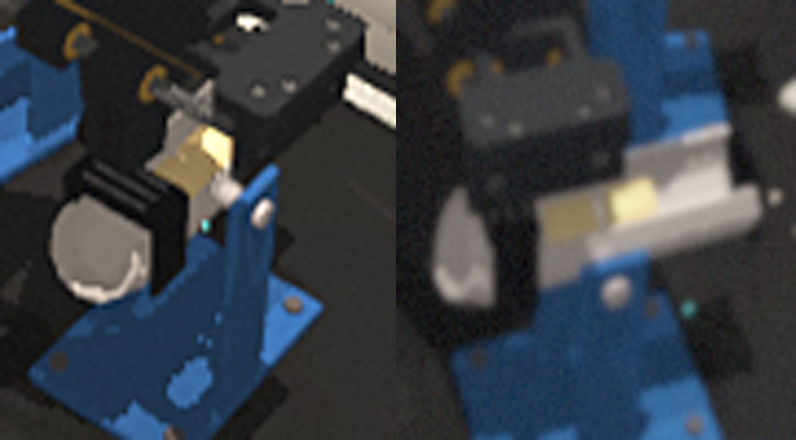

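The shut fingers are centred over the pad and about 19 mm above it. Both brass bushes show behind the pad (yellow at (200,160) in the left crop), and the mouth is empty and visible at (95,250). Now I'll touch the pad.

Emit:
move_arm(
  increments=[0, -0.001, 0.006, 0, 0, 0, 0, 0, 0, 0.006, 0, 0, 0, 0, 0, 0, 0.003, 0, 0, 0, 0, 0, 0, 0.001, 0, 0, 0, 0, 0, 0, 0, 0, 0, 0, 0],
)

```text
clock: 4.3
position: [453.2, -391.4, 162.7]
tool_rot: [-0.098, 0.995, 0.0, -0.0]
force: [0.2, -0.2, 0.1]
finger_gap: 0.3
grasp_force: 0.0
```

Emit:
move_arm(
  increments=[0, 0, 0.0007, 0, 0, 0, 0, 0, 0, 0.0007, 0, 0, 0, 0, 0.00027, 0, 0.0004, 0, -0.00873, 0, 0, 0.00027, 0, 0.0004, 0, -0.00873, 0, 0, 0.00027, 0, 0.0004, 0, -0.00873, 0, 0, 0.00027, 0, 0.0004, 0, -0.00873, 0, 0, 0.00027, 0, 0.0004, 0, -0.00873, 0, 0, 0.00027, 0, 0.0004, 0, -0.00873, 0, 0, 0.00027, 0, 0.0004, 0, -0.00873, 0, 0, 0.00027, 0, 0.0004, 0, -0.00873, 0, 0, 0.00027, 0, 0.0004, 0, -0.00873, 0, 0, 0.00027, 0, 0.0004, 0, -0.00873, 0, 0, 0.00027, 0, 0.0004, 0, -0.00873, 0, 0, 0.00027, 0, 0.0004, 0, -0.00873, 0, 0, 0.00027, 0, 0.0004, 0, -0.00873, 0, 0, 0.00027, 0, 0.0004, 0, -0.00873, 0, 0, 0.00027, 0, 0.0004, 0, -0.00873, 0, 0, 0.00027, 0, 0.0004, 0, -0.00873, 0, 0, 0.00027, 0, 0.0004, 0, -0.00873, 0, 0, 0.00027, 0, 0.0004, 0, -0.00873, 0, 0],
)

```text
clock: 6.3
position: [449.0, -392.4, 153.8]
tool_rot: [-0.098, 0.992, 0.008, 0.078]
force: [1.7, -1.7, 4.8]
finger_gap: 0.4
grasp_force: 2.2
```

```bash
python3 look.py e.png
```

```text
6.4 [ 448.8 -392.3  153.7] [ 1.4 -1.   4.7]
scene 37 front(x<-5): 0 x pct [ 9. 35. 65. 75. 79.]
dark [ -5.8 -11.4 -14.9]
side 119 front(x<-5): 0 x pct [45. 55. 67. 76. 78.]
```

View pics/e.png

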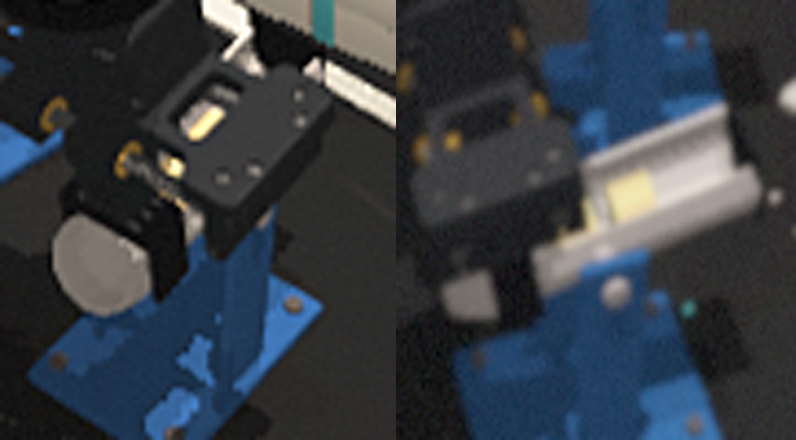

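The tube has tilted about 9° with a 4.8 N press. The bushes haven't moved (twin at (630,190) in the right crop) and the mouth at (95,260) is empty. Going on to 13°.

Emit:
move_arm(
  increments=[0.00027, 0, 0.0004, 0, -0.00873, 0, 0, 0.00027, 0, 0.0004, 0, -0.00873, 0, 0, 0.00027, 0, 0.0004, 0, -0.00873, 0, 0, 0.00027, 0, 0.0004, 0, -0.00873, 0, 0, 0.00027, 0, 0.0004, 0, -0.00873, 0, 0, 0.00027, 0, 0.0004, 0, -0.00873, 0, 0, 0.00027, 0, 0.0004, 0, -0.00873, 0, 0, 0.00027, 0, 0.0004, 0, -0.00873, 0, 0, 0, 0, 0, 0, 0, 0, 0, 0, 0, 0, 0, 0, 0, 0],
)

```text
clock: 7.4
position: [447.3, -392.6, 150.2]
tool_rot: [-0.098, 0.989, 0.011, 0.112]
force: [-1.1, -2.2, 4.0]
finger_gap: 0.4
grasp_force: 2.1
```

```bash
sed -i 's/>45)&(c\[...,0\]>110)/>30)\&(c[...,0]>80)/' look.py; python3 look.py
```

```text
7.5 [ 447.3 -392.6  150.2] [-0.5 -2.6  3. ]
scene 65 front(x<-5): 0 x pct [ 28.  47.  64. 118. 126.]
dark [ -7.4 -12.  -18.9]
side 205 front(x<-5): 0 x pct [36. 39. 62. 76. 85.]
```

Emit:
move_arm(
  increments=[0.00014, 0, 0.0002, 0, -0.00436, 0, 0, 0.00014, 0, 0.0002, 0, -0.00436, 0, 0, 0.00014, 0, 0.0002, 0, -0.00436, 0, 0, 0.00014, 0, 0.0002, 0, -0.00436, 0, 0, 0, 0, 0, 0, 0, 0, 0, 0, 0, 0, 0, 0, 0, 0],
)

```text
clock: 8.1
position: [447.1, -392.7, 149.4]
tool_rot: [-0.098, 0.988, 0.012, 0.121]
force: [-2.2, -2.3, 4.6]
finger_gap: 0.5
grasp_force: 2.7
```

```bash
python3 look.py
```

```text
8.2 [ 447.1 -392.7  149.4] [-2.6 -2.   5.1]
scene 76 front(x<-5): 0 x pct [ 26.  44.  64. 123. 126.]
dark [ -7.6 -12.6 -20.8]
side 214 front(x<-5): 0 x pct [33. 38. 61. 76. 84.]
```

Emit:
move_arm(
  increments=[0.00014, 0, 0.0002, 0, -0.00436, 0, 0, 0.00014, 0, 0.0002, 0, -0.00436, 0, 0, 0.00014, 0, 0.0002, 0, -0.00436, 0, 0, 0.00014, 0, 0.0002, 0, -0.00436, 0, 0, 0, 0, 0, 0, 0, 0, 0, 0, 0, 0, 0, 0, 0, 0],
)

```text
clock: 8.8
position: [448.6, -391.9, 149.3]
tool_rot: [-0.096, 0.987, 0.013, 0.128]
force: [-3.3, -1.6, 5.9]
finger_gap: 0.7
grasp_force: 3.5
```

```bash
python3 look.py
```

```text
8.9 [ 448.6 -391.9  149.3] [-5.5 -2.8  5.6]
scene 70 front(x<-5): 0 x pct [ 27.  44.  64. 122. 127.]
dark [ -7.5 -12.2 -20.7]
side 218 front(x<-5): 0 x pct [33. 37. 61. 75. 84.]
```

The pose reading deviates a little from the command, so I'll check the state and picture.

```bash
python3 look.py f.png; python3 -c "
from h import *
s=monitor.read_state();print(s['q'].round(3),s['joint_velocities'].round(3),s['torque'].round(2))"
```

```text
9.0 [ 448.6 -391.9  149.3] [-4.2 -2.3  6.2]
scene 70 front(x<-5): 0 x pct [ 27.  44.  63. 123. 126.]
dark [ -7.6 -12.1 -20.5]
side 218 front(x<-5): 0 x pct [33. 37. 61. 76. 84.]
[-1.02   0.485  1.426  0.265  1.152 -2.883] [ 0.001 -0.001 -0.001 -0.     0.     0.001] [-0.25  0.63 -0.02]
```

View pics/f.png

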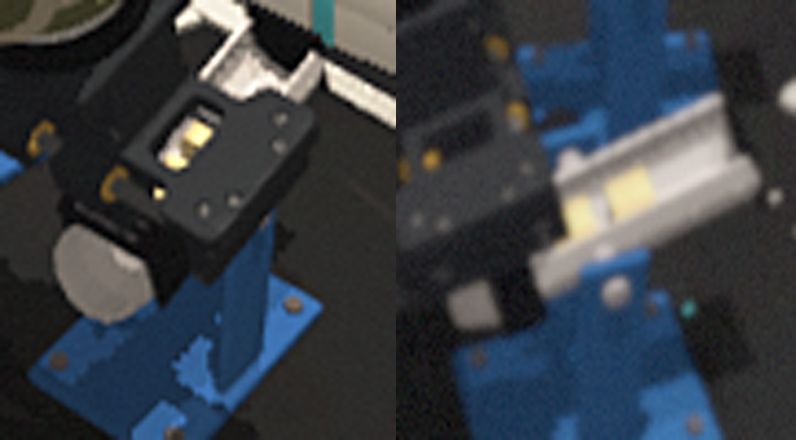

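Joint 6 has reached its range limit (-2.88), so the tool stopped following. The bushes still lie behind the pad. I'll lift a few mm, turn +0.3 about tool z to get away from the limit, and re-contact.

Emit:
move_arm(
  increments=[0, 0, -0.003, 0, 0, 0, 0, 0, 0, -0.002, 0, 0, 0.1, 0, 0, 0, 0, 0, 0, 0.1, 0, 0, 0, 0, 0, 0, 0.1, 0, 0, 0, 0.003, 0, 0, 0, 0, 0, 0, 0, 0, 0, 0, 0],
)

```text
clock: 9.6
position: [448.5, -391.3, 150.4]
tool_rot: [0.051, 0.99, 0.032, 0.125]
force: [0.5, 0.6, -0.1]
finger_gap: 0.4
grasp_force: 0.0
```

```bash
python3 look.py; python3 -c "
from h import *
from scipy.spatial.transform import Rotation as R
s=monitor.read_state();print(s['q'].round(3));print((np.array([452.6,-392.2,161])-s['position']));print(R.from_quat(s['tool_rot']).as_matrix().round(3))"
```

```text
9.7 [ 448.5 -391.7  150.9] [-0.5  0.1  0.4]
scene 90 front(x<-5): 0 x pct [ 36.  43.  74. 112. 126.]
dark [-13.5   8.7 -21.9]
side 265 front(x<-5): 0 x pct [27. 30. 56. 75. 83.]
[-1.021  0.483  1.425  0.265  1.156 -2.585]
[ 4.05409277 -0.51868627 10.13382073]
[[-0.963  0.094  0.251]
 [ 0.11   0.993  0.05 ]
 [-0.244  0.076 -0.967]]
```

Emit:
move_arm(
  increments=[0.0013, -0.0004, 0.0006, 0, 0, 0, 0, 0, 0, 0.0006, 0, 0, 0, 0, 0.00013, -4e-05, 0.0002, -0.0013, -0.00417, 0, 0, 0.00013, -4e-05, 0.0002, -0.0013, -0.00417, 0, 0, 0.00013, -4e-05, 0.0002, -0.0013, -0.00417, 0, 0, 0.00013, -4e-05, 0.0002, -0.0013, -0.00417, 0, 0, 0, 0, 0, 0, 0, 0, 0, 0, 0, 0, 0, 0, 0, 0],
)

```text
clock: 10.5
position: [447.3, -392.3, 149.1]
tool_rot: [0.053, 0.989, 0.034, 0.134]
force: [-0.0, 1.4, 3.7]
finger_gap: 0.5
grasp_force: 1.7
```

```bash
python3 look.py
```

```text
10.6 [ 447.3 -392.3  149.1] [-0.5  1.6  4.1]
scene 120 front(x<-5): 0 x pct [ 30.  39.  72. 105. 126.]
dark [-15.5  14.2 -20.3]
side 264 front(x<-5): 0 x pct [27. 30. 56. 75. 83.]
```

Emit:
move_arm(
  increments=[0.00013, -4e-05, 0.0002, -0.0013, -0.00417, 0, 0, 0.00013, -4e-05, 0.0002, -0.0013, -0.00417, 0, 0, 0.00013, -4e-05, 0.0002, -0.0013, -0.00417, 0, 0, 0.00013, -4e-05, 0.0002, -0.0013, -0.00417, 0, 0, 0, 0, 0, 0, 0, 0, 0, 0, 0, 0, 0, 0, 0, 0],
)

```text
clock: 11.2
position: [446.9, -392.4, 147.8]
tool_rot: [0.053, 0.988, 0.036, 0.142]
force: [-0.8, -0.1, 4.5]
finger_gap: 0.5
grasp_force: 1.8
```

```bash
python3 look.py
```

```text
11.3 [ 446.9 -392.4  147.8] [-0.9  0.5  3.7]
scene 147 front(x<-5): 0 x pct [ 30.  37.  68. 101. 122.]
side 259 front(x<-5): 0 x pct [27. 30. 53. 70. 77.]
```

The far end went from 83 to 77, so they may be starting to slide. I'll hold and watch.

Emit:
move_arm(
  increments=[0, 0, 0, 0, 0, 0, 0, 0, 0, 0, 0, 0, 0, 0, 0, 0, 0, 0, 0, 0, 0],
)

```text
clock: 11.6
position: [446.9, -392.4, 147.9]
tool_rot: [0.053, 0.988, 0.036, 0.142]
force: [-1.4, 1.2, 4.1]
finger_gap: 0.2
grasp_force: 1.6
```

```bash
python3 look.py
```

```text
11.7 [ 446.9 -392.4  147.8] [-1.6  0.1  3.5]
scene 92 front(x<-5): 0 x pct [ 28.  35.  62. 112. 125.]
side 268 front(x<-5): 0 x pct [18. 21. 44. 61. 69.]
```

They're sliding slowly (about 9 mm in 0.4 s). I'll hold the tilt and let them run.

Emit:
move_arm(
  increments=[0, 0, 0, 0, 0, 0, 0, 0, 0, 0, 0, 0, 0, 0, 0, 0, 0, 0, 0, 0, 0, 0, 0, 0, 0, 0, 0, 0, 0, 0, 0, 0, 0, 0, 0],
)

```text
clock: 12.2
position: [446.9, -392.4, 147.9]
tool_rot: [0.053, 0.988, 0.036, 0.142]
force: [-1.3, -1.2, 3.0]
finger_gap: 0.4
grasp_force: 1.3
```

```bash
python3 look.py g.png
```

```text
12.3 [ 446.9 -392.4  147.9] [-1.1 -0.7  1.4]
scene 72 front(x<-5): 0 x pct [ 42.  44.  63. 114. 122.]
side 182 front(x<-5): 0 x pct [ 8. 15. 49. 61. 69.]
```

View pics/g.png

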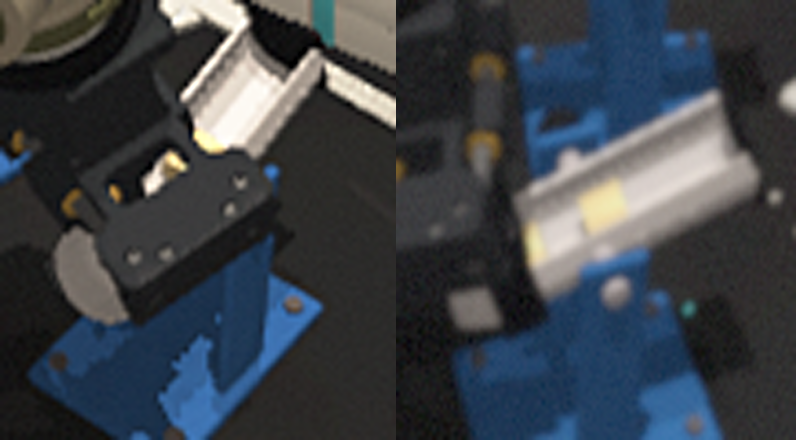

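The first bush is entering under the pad ((535,240) in the right crop), and the twin has lagged behind at (605,205). The mouth is still empty, so I'll keep holding.

Emit:
move_arm(
  increments=[0, 0, 0, 0, 0, 0, 0, 0, 0, 0, 0, 0, 0, 0, 0, 0, 0, 0, 0, 0, 0, 0, 0, 0, 0, 0, 0, 0],
)

```text
clock: 12.7
position: [446.9, -392.3, 147.9]
tool_rot: [0.053, 0.988, 0.036, 0.142]
force: [-1.6, -1.7, 2.2]
finger_gap: 0.5
grasp_force: 1.2
```

```bash
python3 look.py h.png
```

```text
12.8 [ 447.  -392.3  147.9] [-0.7 -2.4  1.3]
scene 76 front(x<-5): 0 x pct [ 42.  45.  63. 115. 125.]
side 133 front(x<-5): 0 x pct [14. 45. 53. 63. 70.]
```

View pics/h.png

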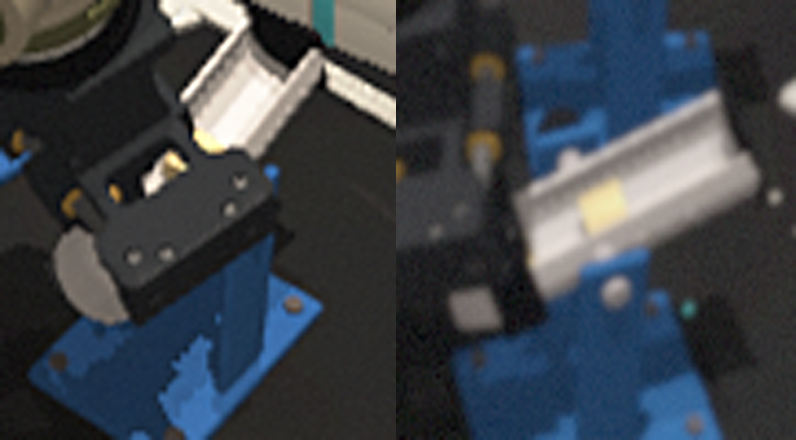

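The first bush has gone almost wholly under the pad and is still creeping. Now I'll count brass-coloured pixels in the mouth area directly.

```bash
cat > mouth.py <<'E'
from h import *
a=grab('scene');b=grab('side')
for d,(u0,u1,v0,v1) in((a,(320,343,248,278)),(b,(286,306,268,290)),(b,(306,330,255,285))):
  c=d['frame'][v0:v1,u0:u1].astype(int);m=(c[...,0]-c[...,2]>30)&(c[...,0]>70)
  P=cloud(d)[v0:v1,u0:u1][m]; L=P-[452.6,-392.2,161]
  print(m.sum(), (L@[.981,.196,0]).round()[:60:4] , P[:,2].round()[:60:4])
print(monitor.read_state()['clock'])
E
python3 mouth.py
```

```text
2 [-61.] [209.]
0 [] []
37 [44. 50. 47. 45. 44. 44. 43. 45. 46. 14.] [135. 139. 140. 138. 138. 136. 138. 134. 134. 126.]
12.9
```

Emit:
move_arm(
  increments=[0, 0, 0, 0, 0, 0, 0, 0, 0, 0, 0, 0, 0, 0, 0, 0, 0, 0, 0, 0, 0, 0, 0, 0, 0, 0, 0, 0, 0, 0, 0, 0, 0, 0, 0],
)

```text
clock: 13.4
position: [447.0, -392.3, 147.9]
tool_rot: [0.053, 0.988, 0.036, 0.142]
force: [-0.9, -1.1, 1.9]
finger_gap: 0.2
grasp_force: 1.0
```

```bash
python3 mouth.py; python3 look.py
```

```text
2 [-62.] [209.]
0 [] []
37 [43. 50. 48. 46. 45. 44. 44. 45. 47. 14.] [136. 140. 138. 137. 137. 138. 136. 135. 133. 126.]
13.5
13.6 [ 447.  -392.3  147.9] [-1.8 -0.2  1.8]
scene 72 front(x<-5): 0 x pct [ 42.  45.  62. 112. 125.]
side 132 front(x<-5): 0 x pct [16. 44. 53. 62. 70.]
```

The first bush halted with its rear at about x=14 (still a couple of visible pixels), which is short of the rim. I'll go on tipping gently.

Emit:
move_arm(
  increments=[0.00013, -4e-05, 0.0002, -0.0013, -0.00417, 0, 0, 0.00013, -4e-05, 0.0002, -0.0013, -0.00417, 0, 0, 0.00013, -4e-05, 0.0002, -0.0013, -0.00417, 0, 0, 0.00013, -4e-05, 0.0002, -0.0013, -0.00417, 0, 0, 0, 0, 0, 0, 0, 0, 0, 0, 0, 0, 0, 0, 0, 0],
)

```text
clock: 14.2
position: [446.7, -392.3, 146.9]
tool_rot: [0.053, 0.987, 0.038, 0.15]
force: [-0.8, -0.5, 3.1]
finger_gap: 0.2
grasp_force: 1.9
```

```bash
python3 mouth.py
python3 - <<'E'
from h import *
w=grab('wrist');a=grab('scene')
im=np.hstack([cv2.resize(w['frame'],(480,300)),cv2.resize(a['frame'][235:290,310:360],(300,300),interpolation=2)])
cv2.imwrite('pics/i.png',im[:,:,::-1])
E
```

```text
5 [-66. -61.] [213. 207.]
0 [] []
45 [43. 50. 48. 45. 44. 44. 44. 44. 45.  6.  6.  8.] [138. 140. 138. 137. 138. 137. 136. 134. 134. 148. 145. 142.]
14.3
```

View pics/i.png

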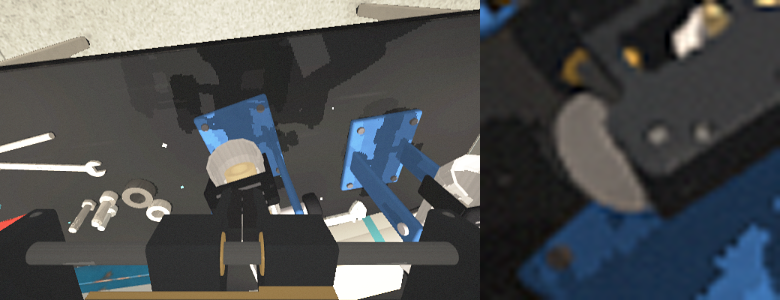

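The wrist view shows the brass ring inside the mouth at (240,168) in the half-scale picture, just behind the lip (top edge around y=140). I'll measure its leading edge against the rim with the wrist depth.

```bash
cat > wr.py <<'E'
from h import *
import sys
w=grab('wrist');s=monitor.read_state()
d=161-s['position'][2]
from scipy.optimize import brentq
th=brentq(lambda t:46*np.sin(t)+31-31*np.cos(t)-d,-.2,.8)
u=np.array([.981,.196,0]);v=np.array([-.196,.981,0]);k=np.array([0,0,1.])
H=np.array([452.6,-392.2,161])+46*u-31*k
P=cloud(w)-H; a=P@u;b=P@v;z=P@k
# undo tilt: tube frame relative pad centre
x=a*np.cos(th)-z*-np.sin(th)*-1*-1 if 0 else a*np.cos(th)+z*np.sin(th)
zz=-a*np.sin(th)+z*np.cos(th)
x=x+46; zz=zz-31
c=w['frame'].astype(int)
m=(w['range_z']>0)&(abs(b)<28)&(x<0)&(x>-60)&(zz>-60)&(zz<5)
br=m&(c[...,0]-c[...,2]>35)&(c[...,0]>80)
rim=m&~br&(c.min(-1)>75)
print('t',s['clock'],'tilt',np.degrees(th).round(1))
for n,q in(('brass',br),('alu',rim)):
  if q.any(): print(n,q.sum(),'x',np.percentile(x[q],[1,5,25,50,95]).round(1),'y',np.percentile(b[q],[2,98]).round(),'z',np.percentile(zz[q],[2,50,98]).round(1))
r,cc=np.nonzero(br)
if len(r): 
  print('px',r.min(),r.max(),cc.min(),cc.max())
  c0=int(np.median(cc))
  for r0 in range(170,r.max()+4,4): print(r0,c[r0,c0],x[r0,c0].round(1),zz[r0,c0].round(1))
E
python3 wr.py
```

```text
t 14.45 tilt 16.2
brass 811 x [-8.1 -7.9 -7.4 -6.8 -2. ] y [-12.  14.] z [-52.1 -35.8 -25.4]
alu 2753 x [-32.1 -30.5 -24.1 -17.6  -6.1] y [-21.  22.] z [-53.4 -43.6  -1.2]
px 216 243 299 341
170 [ 56  87 122] -20.7 -136.7
174 [ 58  85 121] -16.5 -138.5
178 [ 56  86 119] -12.4 -139.9
182 [ 58  85 122] -8.4 -140.5
186 [203 190 176] -31.8 -43.6
190 [192 182 171] -29.5 -42.7
194 [180 172 159] -26.0 -45.5
198 [189 180 169] -22.7 -47.6
202 [192 183 171] -19.3 -49.5
206 [191 181 170] -15.5 -52.4
210 [197 187 173] -12.9 -51.9
214 [199 187 175] -9.7 -52.9
218 [208 179 132] -7.6 -50.9
222 [227 202 150] -6.1 -47.5
226 [227 203 152] -2.8 -48.5
230 [216 189 141] -8.3 -29.4
234 [234 213 160] -7.3 -25.6
238 [212 184 139] -4.6 -25.8
242 [29 29 27] -12.8 -3.7
246 [31 32 32] -11.7 -1.3
```

The wrist camera measures it well: the bush's front is at x = -8, right where the upturn starts, and the rim is at about -26 to -32. It isn't at the rim yet, so I'll continue in small steps and watch this number.

Emit:
move_arm(
  increments=[0.00013, -4e-05, 0.0002, -0.0013, -0.00417, 0, 0, 0.00013, -4e-05, 0.0002, -0.0013, -0.00417, 0, 0, 0.00013, -4e-05, 0.0002, -0.0013, -0.00417, 0, 0, 0.00013, -4e-05, 0.0002, -0.0013, -0.00417, 0, 0, 0, 0, 0, 0, 0, 0, 0, 0, 0, 0, 0, 0, 0, 0],
)

```text
clock: 15.05
position: [446.4, -392.4, 145.9]
tool_rot: [0.052, 0.985, 0.04, 0.159]
force: [-0.5, -1.5, 2.4]
finger_gap: 0.3
grasp_force: 1.5
```

```bash
sed -i 's/^  c0=.*//;s/^  for r0.*//' wr.py; python3 wr.py; python3 -c "
from h import *
print(monitor.read_state()['q'])"
```

```text
t 15.1 tilt 17.3
brass 1280 x [-16.2 -16.  -15.4 -12.5  -4.2] y [-12.  14.] z [-51.1 -30.2 -25.1]
alu 2276 x [-32.2 -30.8 -25.3 -19.7  -5.3] y [-21.  22.] z [-51.2 -41.5  -1.1]
px 205 243 295 341
[-1.05372689  0.47880451  1.46643908  0.34798161  1.11388952 -2.66001765]
```

It has advanced to -16. Hold and look again.

Emit:
move_arm(
  increments=[0, 0, 0, 0, 0, 0, 0, 0, 0, 0, 0, 0, 0, 0, 0, 0, 0, 0, 0, 0, 0],
)

```text
clock: 15.4
position: [446.4, -392.4, 146.0]
tool_rot: [0.052, 0.985, 0.04, 0.159]
force: [-1.3, -1.0, 2.1]
finger_gap: 0.7
grasp_force: 1.2
```

```bash
python3 wr.py; python3 mouth.py
```

```text
t 15.45 tilt 17.3
brass 1336 x [-17.1 -16.9 -16.2 -13.2  -4.5] y [-12.  14.] z [-50.5 -29.6 -24.6]
alu 2227 x [-32.3 -30.8 -25.5 -20.   -5.4] y [-21.  22.] z [-50.8 -41.1  -1.2]
px 204 243 295 341
17 [-66. -65. -64.  -9.  -7.] [214. 210. 207. 101.  95.]
0 [] []
101 [25. 22. 25. 17. 23. 14. 20. 32. 17. 23. 13. 20. 30. 14. 21.] [118. 114. 131. 124. 130. 127. 130. 112. 129. 131. 128. 128. 116. 127.
 129.]
15.55
```

Emit:
move_arm(
  increments=[0, 0, 0, 0, 0, 0, 0, 0, 0, 0, 0, 0, 0, 0, 0, 0, 0, 0, 0, 0, 0, 0, 0, 0, 0, 0, 0, 0],
)

```text
clock: 15.95
position: [446.4, -392.4, 146.0]
tool_rot: [0.052, 0.985, 0.04, 0.159]
force: [-1.4, -1.4, 0.7]
finger_gap: 0.6
grasp_force: 0.8
```

```bash
python3 wr.py
```

```text
t 16.0 tilt 17.2
brass 1334 x [-17.1 -16.8 -16.2 -13.2  -4.5] y [-12.  14.] z [-50.5 -29.7 -24.7]
alu 2222 x [-32.1 -30.9 -25.4 -20.   -5.2] y [-21.  22.] z [-50.7 -41.1  -1.3]
px 204 243 295 341
```

It's halted at -17, about 9 mm short of the mouth centre (-26). Half-degree steps now.

Emit:
move_arm(
  increments=[0.00013, -4e-05, 0.0002, -0.0013, -0.00417, 0, 0, 0.00013, -4e-05, 0.0002, -0.0013, -0.00417, 0, 0, 0, 0, 0, 0, 0, 0, 0, 0, 0, 0, 0, 0, 0, 0],
)

```text
clock: 16.4
position: [446.3, -392.4, 145.6]
tool_rot: [0.052, 0.984, 0.041, 0.163]
force: [-0.9, -0.2, 3.0]
finger_gap: 0.4
grasp_force: 1.6
```

```bash
python3 wr.py
```

```text
t 16.45 tilt 17.6
brass 1340 x [-17.1 -16.9 -16.2 -13.1  -4.5] y [-12.  14.] z [-50.6 -29.6 -24.6]
alu 2227 x [-32.2 -31.  -25.5 -20.   -5.4] y [-21.  22.] z [-50.6 -41.1  -1.1]
px 204 243 295 341
```

Emit:
move_arm(
  increments=[0.00013, -4e-05, 0.0002, -0.0013, -0.00417, 0, 0, 0.00013, -4e-05, 0.0002, -0.0013, -0.00417, 0, 0, 0.00013, -4e-05, 0.0002, -0.0013, -0.00417, 0, 0, 0, 0, 0, 0, 0, 0, 0, 0, 0, 0, 0, 0, 0, 0],
)

```text
clock: 16.95
position: [446.1, -392.5, 144.8]
tool_rot: [0.052, 0.983, 0.043, 0.169]
force: [-1.4, -0.9, 2.4]
finger_gap: 0.4
grasp_force: 1.3
```

```bash
python3 wr.py
```

```text
t 17.0 tilt 18.5
brass 1335 x [-17.1 -16.9 -16.3 -13.1  -4.5] y [-12.  14.] z [-50.7 -29.7 -24.6]
alu 2226 x [-32.2 -30.9 -25.5 -20.   -5.4] y [-21.  22.] z [-50.5 -41.2  -1.1]
px 204 243 295 342
```

The bush is held about 11 mm inside the rim plane, against the start of the upturn. There's ample margin before the drop-out tilt (about 27.5°), so I'll continue in small monitored steps, with a slight z turn to keep joint 6 clear of its limit.

Emit:
move_arm(
  increments=[0.00013, -4e-05, 0.0002, -0.0013, -0.00417, 0.005, 0, 0.00013, -4e-05, 0.0002, -0.0013, -0.00417, 0.005, 0, 0.00013, -4e-05, 0.0002, -0.0013, -0.00417, 0.005, 0, 0.00013, -4e-05, 0.0002, -0.0013, -0.00417, 0.005, 0, 0, 0, 0, 0, 0, 0, 0, 0, 0, 0, 0, 0, 0, 0],
)

```text
clock: 17.6
position: [445.8, -392.6, 143.9]
tool_rot: [0.062, 0.981, 0.047, 0.177]
force: [-2.1, -0.3, 2.9]
finger_gap: 0.3
grasp_force: 1.7
```

```bash
python3 wr.py
```

```text
t 17.65 tilt 19.5
brass 1329 x [-17.1 -16.9 -16.3 -13.3  -4.6] y [-12.  14.] z [-50.6 -29.6 -24.6]
alu 2220 x [-32.3 -30.9 -25.6 -20.1  -5.5] y [-21.  22.] z [-50.8 -41.1  -1. ]
px 204 244 294 341
```

Emit:
move_arm(
  increments=[0.00013, -4e-05, 0.0002, -0.0013, -0.00417, 0.005, 0, 0.00013, -4e-05, 0.0002, -0.0013, -0.00417, 0.005, 0, 0.00013, -4e-05, 0.0002, -0.0013, -0.00417, 0.005, 0, 0.00013, -4e-05, 0.0002, -0.0013, -0.00417, 0.005, 0, 0, 0, 0, 0, 0, 0, 0, 0, 0, 0, 0, 0, 0, 0],
)

```text
clock: 18.25
position: [445.6, -392.7, 143.0]
tool_rot: [0.072, 0.979, 0.05, 0.185]
force: [-3.1, -2.2, 2.9]
finger_gap: 0.5
grasp_force: 2.1
```

```bash
python3 wr.py
python3 - <<'E'
from h import *
w=grab('wrist')
cv2.imwrite('pics/j.png',cv2.resize(w['frame'][160:270,250:390],(700,550),interpolation=2)[:,:,::-1])
E
```

```text
t 18.3 tilt 20.4
brass 1320 x [-17.  -16.9 -16.3 -13.3  -4.6] y [-12.  14.] z [-50.8 -29.6 -24.6]
alu 2230 x [-32.4 -30.9 -25.5 -20.   -5.4] y [-21.  22.] z [-50.7 -40.9  -1.1]
px 204 244 294 341
```

View pics/j.png

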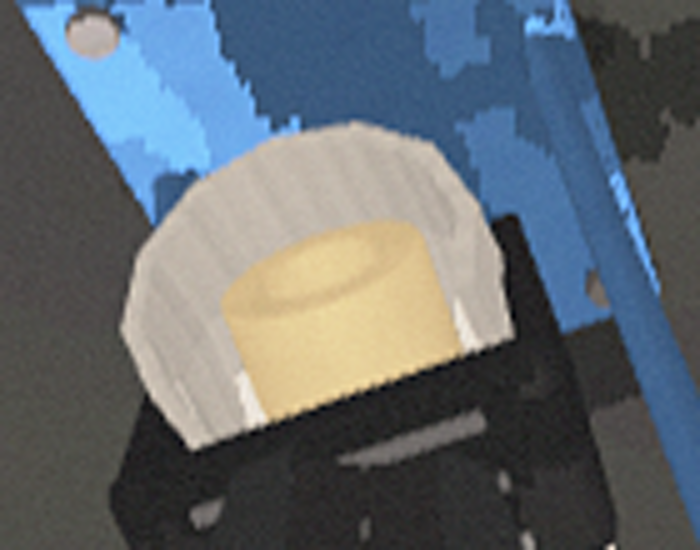

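The bush lies in the upturned mouth with its leading face out past the pad, and it hasn't moved from 17° to 20°. By friction, that spot is its natural halt until the drop-out tilt, so I'll stop tipping here and let go.

Emit:
move_arm(
  increments=[0, 0, -0.001, 0, 0, 0, 0, 0, 0, -0.003, 0, 0, 0, 0, 0, 0, -0.01, 0, 0, 0, 0, 0, 0, -0.02, 0, 0, 0, 0, 0, 0, -0.03, 0, 0, 0, 0, 0, 0, -0.03, 0, 0, 0, 0, 0, 0, 0, 0, 0, 0, 0, 0, 0, 0, 0, 0, 0, 0],
)

```text
clock: 19.15
position: [410.8, -399.3, 230.5]
tool_rot: [0.072, 0.979, 0.05, 0.185]
force: [0.8, 0.0, -0.1]
finger_gap: 0.7
grasp_force: 0.0
```

```bash
cat > fin.py <<'E'
from h import *
s=monitor.read_state();print(s['clock'],s['position'].round(1),s['force'].round(1),s['q'].round(2))
t=np.radians(20.4)
u=np.array([.981,.196,0]);v=np.array([-.196,.981,0]);k=np.array([0,0,1.])
H=np.array([452.6,-392.2,161])+46*u-31*k
for n in('wrist','scene','side'):
  w=grab(n);P=cloud(w)-H;a=P@u;b=P@v;z=P@k;c=w['frame'].astype(int)
  x=a*np.cos(t)+z*np.sin(t)+46;zz=-a*np.sin(t)+z*np.cos(t)-31
  m=(w['range_z']>0)&(abs(b)<28)&(x>-60)&(x<60)&(zz>-60)&(zz<5)
  br=m&(c[...,0]-c[...,2]>35)&(c[...,0]>80);f=br&(x<0);pad=(w['range_z']>0)&(abs(b)<24)&(abs(x)<11)&(abs(zz)<12)&(c.max(-1)<70)
  print(n,br.sum(),f.sum(),np.percentile(x[f],[1,5,50]).round(1) if f.any() else '', 'pad z',zz[pad].mean().round(1) if pad.any() else '', 'slope',np.polyfit(x[pad],zz[pad],1).round(3) if pad.sum()>10 else '')
E
python3 fin.py
```

```text
19.15 [ 410.8 -399.3  230.5] [ 0.8  0.  -0.1] [-1.14  0.36  1.41  0.39  1.3  -2.66]
wrist 499 452 [-17.  -16.8 -14.3] pad z -2.0 slope [ 0.015 -2.   ]
scene 110 80 [-16.  -15.6 -13.5] pad z -0.2 slope [ 0.066 -0.064]
side 102 0  pad z -0.5 slope [-0.049 -0.452]
```

The gripper is clear, the bush still lies in the mouth (front at -17), and the tube holds its tilt. Handing in.

```bash
python3 -c "
from rig import order
print(order.job_done())"
```

```text
the job is handed in; nothing more can be done
None
```

The brass tube is tipped to about 20° and released, and the first brass bush lies halted in the upturned mouth, its leading face still about 11 mm short of the rim; I tipped it about 3° more after it halted, but it did not move, nothing dropped out, the steel tube was not touched, and the job is handed in.

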